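# Find the soft shock mount of a microscope and mark it

## Task

Three look-alike spring mounts from a microscope's vibration base stand on the bench, and one has gone soft. Working from the robot's left to its right, press each round pad with the fingertips about half-way down and let it come up again before the next; then push the orange tag of the softest mount fully down and move clear, leaving the other two tags up. Only press: do not pick up or shift the mounts or anything standing around them.

Things in the scene. Friction and masses are not known exactly. Their poses are not given: they have to be found in the camera images.
- mount_a: One of three look-alike spring mounts (left, middle, right; left is +y), loose, 0.9 kg. Aluminium plate 120 x 72 x 12 mm (own x, y, z), origin at the centre of its underside. On it a sprung round pad, 30 mm to -x of the origin, and an orange tag in a black guide block, 34 mm to +x. Which mount stands where changes; the softest must be felt. Left: y above 0.12; right: y below -0.12.
- pad_a_top (a point): Centre of the top face of the pad of mount_a: black rubber disc on a steel cup, 48 mm diameter, top 57 mm above the table when free; moves down with the pad. Axes as its mount.
- pad_a (a joint): How far the pad of mount_a is pressed down, m: 0 free to 0.012 at its stop; it springs back when released. Force grows linearly with depth from under 1 N; at 6 mm the softest pad needs about 2 N, the next about 4.5 N, the stiffest about 7 N. At rest all read 0 within 1 mm: the worn, softest spring alone sags by about 0.3 mm, too little to see.
- tag_a_top (a point): Centre of the flat top of the orange tag of mount_a, 14 x 28 mm (its x, y), 58 mm above the table when up, 43 mm when fully down. Axes as its mount.
- tag_a (a joint): How far the orange tag of mount_a is pushed down, m: 0 up to 0.015 fully down. Slides with about 2.5 N of friction and stays where it is left.
- mount_b: One of three look-alike spring mounts (left, middle, right; left is +y), loose, 0.9 kg. Aluminium plate 120 x 72 x 12 mm (own x, y, z), origin at the centre of its underside. On it a sprung round pad, 30 mm to -x of the origin, and an orange tag in a black guide block, 34 mm to +x. Which mount stands where changes; the softest must be felt. Left: y above 0.12; right: y below -0.12.
- pad_b_top (a point): Centre of the top face of the pad of mount_b: black rubber disc on a steel cup, 48 mm diameter, top 57 mm above the table when free; moves down with the pad. Axes as its mount.
- pad_b (a joint): How far the pad of mount_b is pressed down, m: 0 free to 0.012 at its stop; it springs back when released. Force grows linearly with depth from under 1 N; at 6 mm the softest pad needs about 2 N, the next about 4.5 N, the stiffest about 7 N. At rest all read 0 within 1 mm: the worn, softest spring alone sags by about 0.3 mm, too little to see.
- tag_b_top (a point): Centre of the flat top of the orange tag of mount_b, 14 x 28 mm (its x, y), 58 mm above the table when up, 43 mm when fully down. Axes as its mount.
- tag_b (a joint): How far the orange tag of mount_b is pushed down, m: 0 up to 0.015 fully down. Slides with about 2.5 N of friction and stays where it is left.
- mount_c: One of three look-alike spring mounts (left, middle, right; left is +y), loose, 0.9 kg. Aluminium plate 120 x 72 x 12 mm (own x, y, z), origin at the centre of its underside. On it a sprung round pad, 30 mm to -x of the origin, and an orange tag in a black guide block, 34 mm to +x. Which mount stands where changes; the softest must be felt. Left: y above 0.12; right: y below -0.12.
- pad_c_top (a point): Centre of the top face of the pad of mount_c: black rubber disc on a steel cup, 48 mm diameter, top 57 mm above the table when free; moves down with the pad. Axes as its mount.
- pad_c (a joint): How far the pad of mount_c is pressed down, m: 0 free to 0.012 at its stop; it springs back when released. Force grows linearly with depth from under 1 N; at 6 mm the softest pad needs about 2 N, the next about 4.5 N, the stiffest about 7 N. At rest all read 0 within 1 mm: the worn, softest spring alone sags by about 0.3 mm, too little to see.
- tag_c_top (a point): Centre of the flat top of the orange tag of mount_c, 14 x 28 mm (its x, y), 58 mm above the table when up, 43 mm when fully down. Axes as its mount.
- tag_c (a joint): How far the orange tag of mount_c is pushed down, m: 0 up to 0.015 fully down. Slides with about 2.5 N of friction and stays where it is left.
- amber_jar: Bystander, not to be disturbed: amber glass jar with white cap, 38 mm diameter, 66 mm tall; loose, origin at the centre of its underside.
- objective: Bystander, not to be disturbed: steel microscope objective standing upright, 31 mm diameter, 48 mm tall; loose, origin at the centre of its underside.
- eyepiece: Bystander, not to be disturbed: black microscope eyepiece standing upright, 34 mm diameter, 56 mm tall; loose, origin at the centre of its underside.
- slide_box: Bystander, not to be disturbed: closed blue box of slides, 100 x 85 x 34 mm; loose, origin at the centre of its underside.
- dish: Bystander, not to be disturbed: clear open dish, 90 mm diameter, 16 mm tall; loose, origin at the centre of its underside.
- oil_bottle: Bystander, not to be disturbed: small amber bottle with red cap, 28 mm diameter, 62 mm tall; loose, origin at the centre of its underside.
Things that resemble listed ones, but are neither listed nor needed, are in the scene too. Leave any blue or pink look-alike of the mount_a alone.

How it is judged:
By the outcome, as a careful person would: the job done as asked, in the order asked, and still so for the second after the job is handed in, with the robot touching nothing.
It also fails if it takes over 51 s, if anything falls off the work surface, if the arm or the gripper's body presses on something with over 40 N, if the wrist force passes 120 N, or if a joint passes its speed limit or range.

## Robot

A 6-joint arm with a two-finger parallel gripper is mounted at the origin on the work surface. World frame = base frame: x ahead of the robot, y to its left, z up, the work surface at z = 0. Lengths are in m, angles in degrees, forces in N, time in s.
With the tool pointing down it reaches from about 0.325 to 0.9 m from the base axis. Payload 6.1 kg.
Tool frame: the origin (TCP) lies at the very end of the fingers, on their centre line; the grasp point (between the pads) lies 19 mm behind it (env.pinch_z is the distance from the TCP to the grasp point, in m); z points along the fingers, y is the line along which they close (so a half turn about z gives the same grasp; the last joint's range is limited). The gripper opens to 85 mm and grips with 20 to 120 N. Pads are 22 mm wide; open, the fingers measure 114 mm over their backs; the gripper's body (76 mm by 85 mm) begins 54 mm behind the grasp point. The pads swing forward as they close: fully open they stand 13 mm farther back than shut.
Start: joints at [67.431, 12.628, 87.462, -0, 79.91, -7.225], TCP at [0.165, 0.603, 0.231] pointing down, gripper open.
Joint ranges: [-170.65, 170.65], [-52.31, 119.04], [5.05, 147.46], [-71.25, 251.25], [11.57, 151.72], [-153.62, 153.62]. Speed limits (degrees/s): [147.25, 147.25, 172.46, 180, 180, 180].

## Interface

Orientations are given as [roll, pitch, yaw] about the fixed x, y, z axes, in that order (R = Rz(yaw) Ry(pitch) Rx(roll)).
In Python, from bench import env gives the robot as it stands. The module is installed in compiled form; this text tells all that it offers.
- The arm moves only by the tool jog_arm, never from a script. Its argument "deltas" is a list that holds one entry, the list of rows, each a list of 7 numbers: the opening, from -1 (shut) to 1 (fully open), then the shift along the world's x, y, z each as a share of 0.25 m, from -1 to 1, then the turn, a rotation vector about the world's x, y, z each as a share of 120 degrees, from -1 to 1. A call has 1 to 10 rows; each row is the pose to reach, as a shift and turn from the pose commanded when the call began; what a row does not reach only later rows make up. A row lasts 1/12 s, in which the tool goes at most 41.7 mm and 7.16 degrees, less where a joint would pass 70% of its speed; a pose out of reach is approached as far as the arm can. A call with a number of a shift or a turn outside -1 to 1 is refused whole. A call with a gripper value outside its range is refused whole. The fingers move at their own pace and stop on an object; "newtons" is the grip in N (left out, the last holds). Time passes only in rows, so rows that repeat a pose let the fingers close. It gives the time, the measured TCP pose, the force, the opening and the grip force at its end, in the units of the state.
- env.read_state(): the state, without advancing time (a new reading comes with each control period).
- env.camera(name): name is "scene" or "top"; returns the picture (420x560x3 uint8, blue, green, red); there is no depth.
- env.camera_model(name): a dict with "intrinsics" (3x3 intrinsics, pixels), "R" (3x3) and "t" (3): a world point X has camera coordinates R X + t. Camera axes: x right, y down, z forward; pixel columns grow to the right and rows downward; lengths in m; the calibration is good to about 2 mm. A picture is of the moment at which its call begins. camera_model takes no time and is no camera call.
- env.finish_job(): hands the job in; it is judged then, once.
The state is a dict: "time": time; "joint_positions": joint angles; "qvel": joint speeds; "joint_efforts": joint torques, N m; "tool_pos": TCP position; "eef_rot": TCP orientation; "contact_force": force on the tool from outside, world axes, zero at the start; "moment": the same for the moment, N m; "grip_width": finger opening in m; "grip_force": force on a finger pad.
Only numpy, scipy, OpenCV 4.12 (cv2) and the standard library are available. Lean on these libraries where they do the work, as an engineer would, in place of code of your own. Each camera call takes 0.05 s, during which the arm holds its last target. There are 200 camera calls.

## Working session

There is one attempt and no reset: what is moved stays moved. The work goes in short steps, Python scripts to look and compute and a tool call to move; the robot and the scene stay as the last step left them, time stands still between calls to the robot, and variables do not carry over. Pictures are saved under pics/ and viewed, at most 10 in all, crops included, and the job is handed in when it is done.

Besides the shell and the picture viewer there is one more tool, called in YAML: its name, and indented under it one key for each argument. jog_arm: Moves the arm, as the interface text tells. Shift numbers are shares of 0.25 m and turn numbers shares of 120 degrees, none past 1 either way. Its arguments: {"type":"object","properties":{"deltas":{"type":"array","items":{"type":"array","items":{"type":"array","items":{"type":"number"}}}},"newtons":{"type":"number"}},"required":["deltas"]}

```bash
mkdir -p pics; python3 - <<'E'
from bench import env
import cv2
for n in("top","scene"):
    cv2.imwrite(f"pics/{n}0.png",env.camera(n))
    m=env.camera_model(n);print(n,m)
print(env.read_state())
E
```

```text
top {'intrinsics': array([[496.60817484,   0.        , 272.59665839],
       [  0.        , 496.60817484, 208.57010038],
       [  0.        ,   0.        ,   1.        ]]), 'R': array([[ 0.00176291, -0.99997071, -0.00744749],
       [-0.99876019, -0.00139017, -0.04976097],
       [ 0.04974916,  0.00752598, -0.99873339]]), 't': array([-0.00837843,  0.54300769,  1.2562863 ])}
scene {'intrinsics': array([[503.88147678,   0.        , 284.52873908],
       [  0.        , 503.88147678, 211.83921338],
       [  0.        ,   0.        ,   1.        ]]), 'R': array([[-0.15507535,  0.98787036, -0.00798704],
       [ 0.72602362,  0.10848052, -0.67905941],
       [-0.66995622, -0.11110416, -0.73403987]]), 't': array([ 0.09919934, -0.35244769,  1.62415446])}
{'time': 0.1, 'joint_positions': array([ 6.74297109e+01,  1.26722258e+01,  8.75202268e+01, -2.48091690e-03,
        7.99111461e+01, -7.22531377e+00]), 'qvel': array([ 0.08130815, -0.0950411 ,  0.00331941, -0.070126  ,  0.04113211,
        0.03787819]), 'joint_efforts': array([ 1.24271766e-03, -4.98248756e+01, -3.90546405e+01, -1.97817853e-04,
        5.80113439e-03,  3.33184164e-05]), 'tool_pos': array([0.16519775, 0.60219114, 0.23028301]), 'eef_rot': array([-1.79896917e+02, -1.06073788e-02,  1.64655452e+02]), 'contact_force': array([-0.79626927, -0.0872258 , -0.40528836]), 'moment': array([-0.00994992, -0.05549161, -0.00088185]), 'grip_force': 0.0, 'grip_width': 0.08542791713270274}
```

View pics/top0.png

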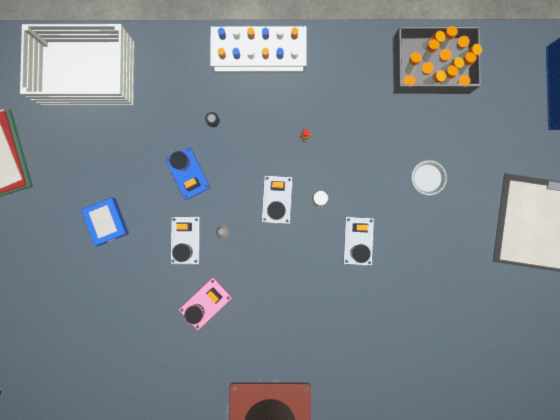

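View pics/scene0.png

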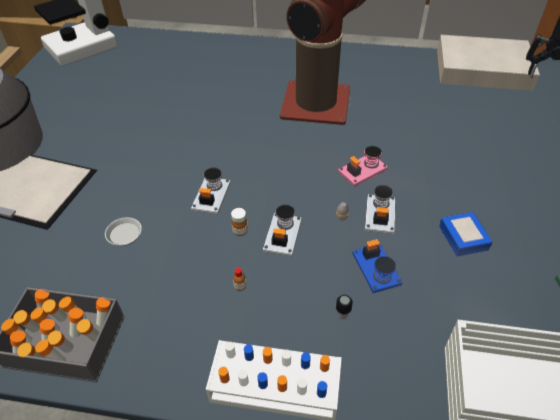

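The real mounts are grey plates at top-view pixels (185,241) left, (277,200) middle and (359,241) right. They could be confused with the blue plate (188,173) and the pink plate (205,304), plus the orange caps in the tray and rack, all of which I leave alone. Next I measure pads and tags and check the choice in one crop.

```bash
cat > h.py <<'E'
from bench import env
import cv2, numpy as np
def ray(n,u,v,z):
    m=env.camera_model(n);d=m["R"].T@np.linalg.inv(m["intrinsics"])@[u,v,1];c=-m["R"].T@m["t"]
    return c+d*(z-c[2])/d[2]
def proj(n,X):
    m=env.camera_model(n);p=m["intrinsics"]@(m["R"]@X+m["t"]);return p[:2]/p[2]
E
python3 - <<'E'
from h import *
im=env.camera("top");hsv=cv2.cvtColor(im,cv2.COLOR_BGR2HSV)
sc=cv2.cvtColor(cv2.imread("pics/scene0.png"),cv2.COLOR_BGR2HSV)
om=cv2.inRange(hsv,(8,150,120),(25,255,255));so=cv2.inRange(sc,(3,150,120),(25,255,255))
dk=(hsv[...,2]<45).astype(np.uint8)*255
for nm,(cx,cy) in dict(L=(185,241),M=(277,200),R=(359,241)).items():
    def comp(mask,r=32):
        w=np.zeros_like(mask);w[cy-r:cy+r,cx-r:cx+r]=mask[cy-r:cy+r,cx-r:cx+r]
        n,_,st,c=cv2.connectedComponentsWithStats(w);i=1+np.argmax(st[1:,4]);return c[i],st[i]
    t,ts=comp(om);p,ps=comp(dk)
    T=ray("top",*t,.058);P=ray("top",*p,.057)
    print(nm,"tag",t.round(1),ts,T.round(4),"pad",p.round(1),ps,P.round(4),"d",(np.linalg.norm((T-P)[:2])).round(4),"yaw",np.degrees(np.arctan2(*(T-P)[[1,0]])).round(1),"scene",proj("scene",T).round(),proj("scene",P).round())
    u,v=proj("scene",T).astype(int);ys,xs=np.nonzero(so[v-12:v+12,u-14:u+14]);print("  scene orange",xs.mean()+u-14,ys.mean()+v-12,len(xs))
cv2.imwrite("pics/crop.png",np.hstack([cv2.resize(im[165:275,155:385],None,fx=3.4,fy=3.4,interpolation=cv2.INTER_CUBIC)]))
E
```

```text
Traceback (most recent call last):
ValueError: attempt to get argmax of an empty sequence
```

```bash
python3 - <<'E'
from h import *
im=cv2.imread("pics/top0.png");hsv=cv2.cvtColor(im,cv2.COLOR_BGR2HSV)
print(hsv[227,182],hsv[253,181],hsv[253,187],hsv[211,277],hsv[240,220])
sc=cv2.cvtColor(cv2.imread("pics/scene0.png"),cv2.COLOR_BGR2HSV)
om=cv2.inRange(hsv,(5,150,120),(28,255,255));so=cv2.inRange(sc,(3,150,120),(25,255,255))
dk=(hsv[...,2]<40).astype(np.uint8)*255
for nm,(cx,cy) in dict(L=(185,241),M=(277,200),R=(359,241)).items():
    def comp(mask,r=32):
        w=np.zeros_like(mask);w[cy-r:cy+r,cx-r:cx+r]=mask[cy-r:cy+r,cx-r:cx+r]
        n,_,st,c=cv2.connectedComponentsWithStats(w);i=1+np.argmax(st[1:,4]);return c[i],st[i]
    t,ts=comp(om);p,ps=comp(dk)
    T=ray("top",*t,.058);P=ray("top",*p,.057)
    print(nm,"tag",t.round(1),ts,T.round(4),"pad",p.round(1),ps,P.round(4),"d",(np.linalg.norm((T-P)[:2])).round(4),"yaw",np.degrees(np.arctan2(*(T-P)[[1,0]])).round(1),"scene",proj("scene",T).round(),proj("scene",P).round())
    u,v=proj("scene",T).astype(int);ys,xs=np.nonzero(so[v-12:v+12,u-14:u+14]);print("  scene orange",xs.mean()+u-14,ys.mean()+v-12,len(xs))
cv2.imwrite("pics/crop.png",cv2.resize(im[165:275,155:385],None,fx=3.4,fy=3.4,interpolation=cv2.INTER_CUBIC))
E
```

```text
[ 20 189 242] [100  11  67] [100  12  65] [98 28 72] [106  42 140]Traceback (most recent call last):
  File "<stdin>", line 11, in <module>
  File "<stdin>", line 10, in comp
    return _wrapfunc(a, 'argmax', axis=axis, out=out, **kwds)
    return bound(*args, **kwds)
ValueError: attempt to get argmax of an empty sequence
```

```bash
sed -i 's/$//' h.py; cat > m.py <<'E'
from h import *
im=cv2.imread("pics/top0.png");hsv=cv2.cvtColor(im,cv2.COLOR_BGR2HSV)
print("bg",hsv[280,277],"plate",hsv[195,277])
sc=cv2.cvtColor(cv2.imread("pics/scene0.png"),cv2.COLOR_BGR2HSV)
om=cv2.inRange(hsv,(5,150,120),(28,255,255));so=cv2.inRange(sc,(3,150,120),(25,255,255))
dk=cv2.inRange(hsv,(0,0,0),(180,70,95))
for nm,(cx,cy) in dict(L=(185,241),M=(277,200),R=(359,241)).items():
    def comp(mask,r=32):
        w=np.zeros_like(mask);w[cy-r:cy+r,cx-r:cx+r]=mask[cy-r:cy+r,cx-r:cx+r]
        n,_,st,c=cv2.connectedComponentsWithStats(w);i=1+np.argmax(st[1:,4]);return c[i],st[i]
    t,ts=comp(om);p,ps=comp(dk)
    T=ray("top",*t,.058);P=ray("top",*p,.057)
    print(nm,"tag",t.round(1),ts,T.round(4),"pad",p.round(1),ps,P.round(4),"d",(np.linalg.norm((T-P)[:2])).round(4),"yaw",np.degrees(np.arctan2(*(T-P)[[1,0]])).round(1),"scene",proj("scene",T).round(),proj("scene",P).round())
    u,v=proj("scene",T).astype(int);ys,xs=np.nonzero(so[v-12:v+12,u-14:u+14]);print("  scene orange",xs.mean()+u-14,ys.mean()+v-12,len(xs))
E
python3 -c "
from h import *
im=cv2.imread('pics/top0.png')
cv2.imwrite('pics/crop.png',cv2.resize(im[165:275,155:385],None,fx=3.4,fy=3.4,interpolation=cv2.INTER_CUBIC))"
python3 m.py
```

```text
bg [104  48 137] plate [104  12 232]
L tag [182.  226.4] [177 224  11   6  64] [0.4964 0.2155 0.058 ] pad [181.2 252.2] [173 244  18  17 236] [0.433 0.217 0.057] d 0.0634 yaw -1.4 scene [381. 209.] [382. 191.]
  scene orange 381.5945945945946 210.78378378378378 74
M tag [277.4 184.3] [272 182  12   6  62] [ 0.6009 -0.0195  0.058 ] pad [275.9 210.1] [268 202  17  17 225] [ 0.5371 -0.0161  0.057 ] d 0.0639 yaw -3.1 scene [279. 230.] [284. 211.]
  scene orange 279.1645569620253 232.2405063291139 79
R tag [361.9 227.1] [357 225  11   6  54] [ 0.4956 -0.2274  0.058 ] pad [360.5 253.1] [352 245  18  17 243] [ 0.4317 -0.2238  0.057 ] d 0.064 yaw -3.3 scene [204. 189.] [212. 173.]
  scene orange 204.98461538461538 191.7076923076923 65
```

View pics/crop.png

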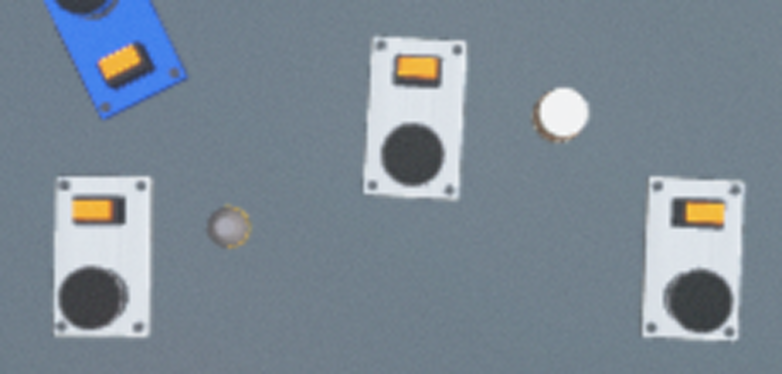

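The crop shows three grey mounts with black pads at crop (92,297), (412,154) and (699,300). Their orange tags are up, at the far side, and the blue mount is clearly separate. Next I move over the left pad with the fingers shut.

jog_arm:
  deltas:
    - [[-1, 1, -1, -0.32, 0, 0, 0.107], [-1, 1, -1, -0.32, 0, 0, 0.107], [-1, 1, -1, -0.32, 0, 0, 0.107], [-1, 1, -1, -0.32, 0, 0, 0.107], [-1, 1, -1, -0.32, 0, 0, 0.107], [-1, 1, -1, -0.32, 0, 0, 0.107], [-1, 1, -1, -0.32, 0, 0, 0.107], [-1, 1, -1, -0.32, 0, 0, 0.107], [-1, 1, -1, -0.32, 0, 0, 0.107], [-1, 1, -1, -0.32, 0, 0, 0.107]]

```text
time: 0.98
tool_pos: [0.418, 0.3482, 0.1495]
eef_rot: [-179.8, -0.0, 177.2]
contact_force: [-1.4, -0.1, -0.4]
grip_width: 0.0003
grip_force: 0.0
```

jog_arm:
  deltas:
    - [[-1, 0.072, -0.544, -0.2, 0, 0, 0], [-1, 0.072, -0.544, -0.2, 0, 0, 0], [-1, 0.072, -0.544, -0.3, 0, 0, 0], [-1, 0.072, -0.544, -0.32, 0, 0, 0], [-1, 0.072, -0.544, -0.32, 0, 0, 0], [-1, 0.072, -0.544, -0.32, 0, 0, 0], [-1, 0.072, -0.544, -0.32, 0, 0, 0], [-1, 0.072, -0.544, -0.32, 0, 0, 0], [-1, 0.072, -0.544, -0.32, 0, 0, 0]]

```text
time: 1.73
tool_pos: [0.4343, 0.2182, 0.0727]
eef_rot: [179.9, 0.1, 177.6]
contact_force: [0.3, 0.1, -0.4]
grip_width: -0.0001
grip_force: 0.0
```

jog_arm:
  deltas:
    - [[-1, 0, 0, -0.03, 0, 0, 0], [-1, 0, 0, -0.05, 0, 0, 0], [-1, 0, 0, -0.06, 0, 0, 0], [-1, 0, 0, -0.07, 0, 0, 0], [-1, 0, 0, -0.08, 0, 0, 0], [-1, 0, 0, -0.08, 0, 0, 0], [-1, 0, 0, -0.08, 0, 0, 0], [-1, 0, 0, -0.08, 0, 0, 0]]

```text
time: 2.4
tool_pos: [0.433, 0.2171, 0.0515]
eef_rot: [180.0, -0.1, 177.5]
contact_force: [-4.7, 1.5, 7.1]
grip_width: 0.0
grip_force: 3.3
```

```bash
python3 - <<'E'
from h import *
s=env.read_state();print(s["tool_pos"],s["contact_force"],s["moment"],s["time"])
E
```

```text
[0.43298676 0.21712388 0.05154329] [-4.69266184  1.48665331  7.09003995] [0.21954983 0.64150933 0.00882897] 2.4
```

jog_arm:
  deltas:
    - [[-1, 0, 0, 0, 0, 0, 0], [-1, 0, 0, 0, 0, 0, 0], [-1, 0, 0, 0, 0, 0, 0], [-1, 0, 0, 0, 0, 0, 0]]

```text
time: 2.73
tool_pos: [0.433, 0.2171, 0.0516]
eef_rot: [180.0, -0.1, 177.5]
contact_force: [-3.3, 1.6, 6.6]
grip_width: -0.0002
grip_force: 3.3
```

```bash
python3 - <<'E'
from h import *
s=env.read_state();print(s["tool_pos"],s["contact_force"],s["moment"],s["time"])
cv2.imwrite("pics/s1.png",cv2.resize(env.camera("scene")[130:280,290:490],None,fx=3.5,fy=3.5,interpolation=cv2.INTER_CUBIC))
E
```

```text
[0.43298459 0.21714714 0.05159443] [-3.30007608  1.62393957  6.56284282] [ 0.29257991  0.61192195 -0.02017403] 2.7333
```

View pics/s1.png

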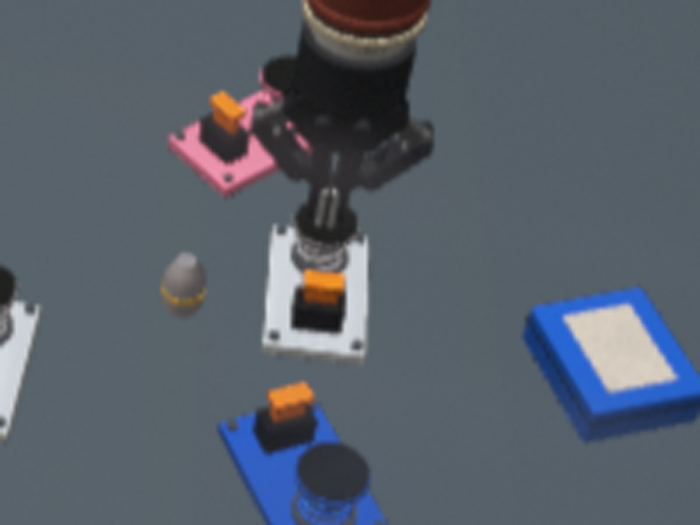

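The fingertips stand on the left pad at crop (325,215), touching only that pad. It gave about 7 N at 5.4 mm, so it is probably the stiffest. Next I lift and go to the middle pad.

jog_arm:
  deltas:
    - [[-1, 0, 0, 0.1, 0, 0, 0], [-1, 0, 0, 0.24, 0, 0, 0], [-1, 0, 0, 0.24, 0, 0, 0], [-1, 0.416, -0.932, 0.24, 0, 0, 0], [-1, 0.416, -0.932, 0.24, 0, 0, 0], [-1, 0.416, -0.932, 0.24, 0, 0, 0], [-1, 0.416, -0.932, 0.24, 0, 0, 0], [-1, 0.416, -0.932, 0.24, 0, 0, 0], [-1, 0.416, -0.932, 0.24, 0, 0, 0], [-1, 0.416, -0.932, 0.24, 0, 0, 0]]

```text
time: 3.62
tool_pos: [0.5401, -0.0223, 0.1118]
eef_rot: [-179.8, 0.2, 177.2]
contact_force: [-0.3, 0.5, -0.2]
grip_width: 0.0
grip_force: 0.0
```

jog_arm:
  deltas:
    - [[-1, 0, 0, 0, 0, 0, 0], [-1, 0, 0, -0.08, 0, 0, 0], [-1, 0, 0, -0.16, 0, 0, 0], [-1, 0, 0, -0.16, 0, 0, 0], [-1, 0, 0, -0.16, 0, 0, 0], [-1, 0, 0, -0.16, 0, 0, 0], [-1, 0, 0, -0.16, 0, 0, 0]]

```text
time: 4.2
tool_pos: [0.5382, -0.0157, 0.0727]
eef_rot: [-180.0, 0.1, 177.6]
contact_force: [0.2, 0.5, -0.1]
grip_width: -0.0002
grip_force: 0.0
```

jog_arm:
  deltas:
    - [[-1, 0, 0, -0.03, 0, 0, 0], [-1, 0, 0, -0.05, 0, 0, 0], [-1, 0, 0, -0.06, 0, 0, 0], [-1, 0, 0, -0.07, 0, 0, 0], [-1, 0, 0, -0.08, 0, 0, 0], [-1, 0, 0, -0.08, 0, 0, 0], [-1, 0, 0, -0.08, 0, 0, 0], [-1, 0, 0, -0.08, 0, 0, 0], [-1, 0, 0, -0.08, 0, 0, 0], [-1, 0, 0, -0.08, 0, 0, 0]]

```text
time: 5.03
tool_pos: [0.5372, -0.0162, 0.0514]
eef_rot: [180.0, -0.0, 177.5]
contact_force: [-2.2, 2.1, 4.2]
grip_width: 0.0
grip_force: 2.1
```

jog_arm:
  deltas:
    - [[-1, 0, 0, 0, 0, 0, 0], [-1, 0, 0, 0, 0, 0, 0]]

```text
time: 5.2
tool_pos: [0.5372, -0.0162, 0.0513]
eef_rot: [180.0, -0.0, 177.5]
contact_force: [-2.2, 1.7, 4.6]
grip_width: -0.0002
grip_force: 2.2
```

The middle pad gave about 4.5 N. Next is the right one.

jog_arm:
  deltas:
    - [[-1, 0, 0, 0.1, 0, 0, 0], [-1, 0, 0, 0.24, 0, 0, 0], [-1, 0, 0, 0.24, 0, 0, 0], [-1, -0.42, -0.83, 0.24, 0, 0, 0], [-1, -0.42, -0.83, 0.24, 0, 0, 0], [-1, -0.42, -0.83, 0.24, 0, 0, 0], [-1, -0.42, -0.83, 0.24, 0, 0, 0], [-1, -0.42, -0.83, 0.24, 0, 0, 0], [-1, -0.42, -0.83, 0.24, 0, 0, 0], [-1, -0.42, -0.83, 0.24, 0, 0, 0]]

```text
time: 6.03
tool_pos: [0.4309, -0.2283, 0.1115]
eef_rot: [-179.8, 0.0, 177.2]
contact_force: [-0.2, -0.2, 0.4]
grip_width: -0.0006
grip_force: 0.0
```

jog_arm:
  deltas:
    - [[-1, 0, 0, 0, 0, 0, 0], [-1, 0, 0, -0.08, 0, 0, 0], [-1, 0, 0, -0.16, 0, 0, 0], [-1, 0, 0, -0.16, 0, 0, 0], [-1, 0, 0, -0.16, 0, 0, 0], [-1, 0, 0, -0.16, 0, 0, 0], [-1, 0, 0, -0.16, 0, 0, 0]]

```text
time: 6.62
tool_pos: [0.4335, -0.2239, 0.0725]
eef_rot: [-179.9, 0.1, 177.6]
contact_force: [0.1, -0.8, 0.1]
grip_width: -0.0002
grip_force: 0.0
```

jog_arm:
  deltas:
    - [[-1, 0, 0, -0.03, 0, 0, 0], [-1, 0, 0, -0.05, 0, 0, 0], [-1, 0, 0, -0.06, 0, 0, 0], [-1, 0, 0, -0.07, 0, 0, 0], [-1, 0, 0, -0.08, 0, 0, 0], [-1, 0, 0, -0.08, 0, 0, 0], [-1, 0, 0, -0.08, 0, 0, 0], [-1, 0, 0, -0.08, 0, 0, 0], [-1, 0, 0, -0.08, 0, 0, 0], [-1, 0, 0, -0.08, 0, 0, 0]]

```text
time: 7.45
tool_pos: [0.4324, -0.2238, 0.0514]
eef_rot: [-180.0, 0.0, 177.5]
contact_force: [-1.5, 1.1, 1.7]
grip_width: 0.0002
grip_force: 0.9
```

jog_arm:
  deltas:
    - [[-1, 0, 0, 0, 0, 0, 0], [-1, 0, 0, 0, 0, 0, 0]]

```text
time: 7.62
tool_pos: [0.4324, -0.2238, 0.0514]
eef_rot: [-180.0, 0.0, 177.5]
contact_force: [-0.5, 1.1, 1.5]
grip_width: 0.0
grip_force: 0.9
```

The right pad is the softest at about 1.6 N. I lift over its tag and check that the tag hasn't moved.

jog_arm:
  deltas:
    - [[-1, 0, 0, 0.1, 0, 0, 0], [-1, 0, 0, 0.24, 0, 0, 0], [-1, 0, 0, 0.24, 0, 0, 0], [-1, 0.254, -0.014, 0.2, 0, 0, 0], [-1, 0.254, -0.014, 0.12, 0, 0, 0], [-1, 0.254, -0.014, 0.08, 0, 0, 0], [-1, 0.254, -0.014, 0.08, 0, 0, 0], [-1, 0.254, -0.014, 0.08, 0, 0, 0], [-1, 0.254, -0.014, 0.08, 0, 0, 0]]

```text
time: 8.37
tool_pos: [0.4955, -0.2274, 0.0717]
eef_rot: [-180.0, -0.0, 177.5]
contact_force: [-0.0, 0.2, 0.1]
grip_width: 0.0001
grip_force: 0.0
```

```bash
python3 - <<'E'
from h import *
im=env.camera("scene");sc=cv2.cvtColor(im,cv2.COLOR_BGR2HSV);so=cv2.inRange(sc,(3,150,120),(25,255,255))
for u,v in((381,209),(279,230),(204,189)):
    ys,xs=np.nonzero(so[v-12:v+12,u-14:u+14]);print(xs.mean()+u-14,ys.mean()+v-12,len(xs))
cv2.imwrite("pics/s2.png",cv2.resize(im[110:260,130:330],None,fx=3.5,fy=3.5,interpolation=cv2.INTER_CUBIC))
s=env.read_state();print(s["tool_pos"],s["contact_force"])
E
```

```text
381.5945945945946 210.78378378378378 74
279.1645569620253 232.2405063291139 79
204.8732394366197 191.3943661971831 71
[ 0.49575859 -0.22764442  0.07216208] [ 0.94549551 -0.13606387  0.61502586]
```

View pics/s2.png

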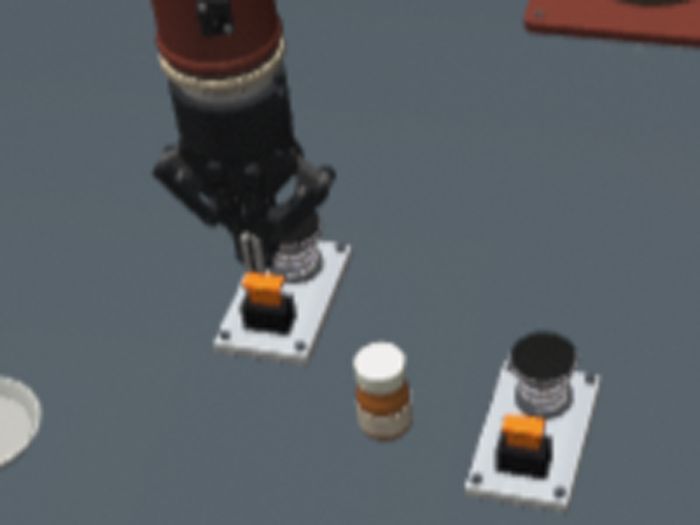

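The fingertips hover at crop (255,250), right over the right tag (265,290). Nothing has shifted. Next I press the tag.

jog_arm:
  deltas:
    - [[-1, 0, 0, -0.03, 0, 0, 0], [-1, 0, 0, -0.05, 0, 0, 0], [-1, 0, 0, -0.065, 0, 0, 0], [-1, 0, 0, -0.08, 0, 0, 0], [-1, 0, 0, -0.095, 0, 0, 0], [-1, 0, 0, -0.11, 0, 0, 0], [-1, 0, 0, -0.112, 0, 0, 0], [-1, 0, 0, -0.112, 0, 0, 0], [-1, 0, 0, -0.112, 0, 0, 0]]

```text
time: 9.17
tool_pos: [0.4959, -0.2273, 0.0431]
eef_rot: [180.0, -0.0, 177.5]
contact_force: [-1.1, 0.6, 1.2]
grip_width: 0.0001
grip_force: 0.3
```

jog_arm:
  deltas:
    - [[-1, 0, 0, -0.006, 0, 0, 0], [-1, 0, 0, -0.006, 0, 0, 0], [-1, 0, 0, -0.006, 0, 0, 0]]

```text
time: 9.42
tool_pos: [0.4959, -0.2273, 0.043]
eef_rot: [180.0, -0.0, 177.5]
contact_force: [-4.7, 1.7, 11.8]
grip_width: -0.0002
grip_force: 5.9
```

The tag bottomed out at 0.043 m with 12 N. I move clear and check.

jog_arm:
  deltas:
    - [[-1, 0, 0, 0.1, 0, 0, 0], [-1, 0, 0, 0.3, 0, 0, 0], [-1, 0, 0, 0.7, 0, 0, 0], [-1, -0.3, -0.6, 0.7, 0, 0, 0], [-1, -0.3, -0.6, 0.7, 0, 0, 0], [-1, -0.3, -0.6, 0.7, 0, 0, 0], [-1, -0.3, -0.6, 0.7, 0, 0, 0], [-1, -0.3, -0.6, 0.7, 0, 0, 0], [-1, -0.3, -0.6, 0.7, 0, 0, 0], [-1, -0.3, -0.6, 0.7, 0, 0, 0]]

```text
time: 10.25
tool_pos: [0.4207, -0.3773, 0.2164]
eef_rot: [179.9, 0.0, 177.4]
contact_force: [0.7, 1.1, -0.7]
grip_width: -0.0
grip_force: 0.0
```

```bash
python3 - <<'E'
from h import *
im=env.camera("scene")
cv2.imwrite("pics/s3.png",cv2.resize(im[130:280,170:420],None,fx=3.2,fy=3.2,interpolation=cv2.INTER_CUBIC))
s=env.read_state();print(s["tool_pos"],s["contact_force"],s["time"])
a=cv2.imread("pics/top0.png");b=env.camera("top");cv2.imwrite("pics/t3.png",b)
d=cv2.absdiff(a,b).max(2)>50;print([int(d[y:y+60,x:x+60].sum()) for x,y in((155,211),(247,170),(290,168),(330,211),(190,200),(80,190),(160,140),(175,270),(280,115),(180,90),(400,150))])
E
```

```text
[ 0.42088509 -0.37621481  0.2157146 ] [-1.443148    0.03931442 -0.43036821] 10.3
[0, 0, 0, 12, 0, 0, 0, 0, 0, 0, 0]
```

View pics/s3.png

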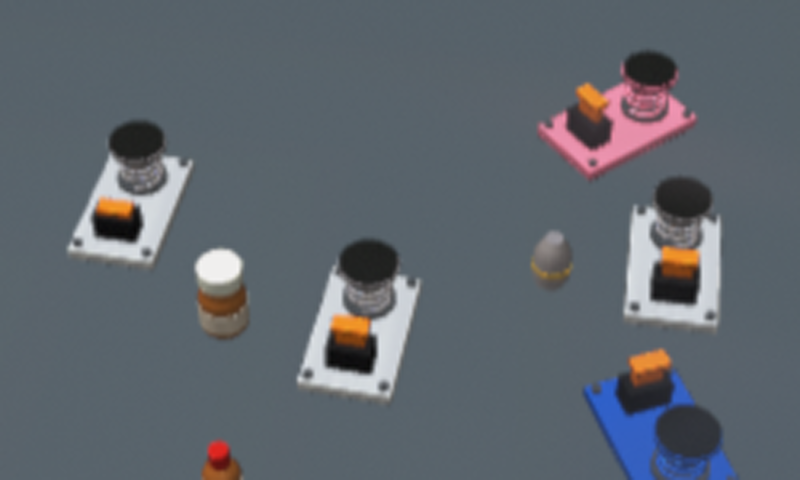

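The right tag at crop (115,207) is down. The middle (350,330) and left (680,262) tags are up, the pads have sprung back and nothing else has moved.

```bash
python3 -c "
from bench import env
print(env.finish_job())"
```

```text
the job is handed in; nothing more can be done
None
```

I pressed the pads left to right (about 7, 4.5 and 1.6 N), found the right mount softest, pushed its orange tag fully down, left the other two tags up, moved clear and handed the job in at about 10.3 s.

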